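# Start sequence on a bench control panel

## Task

Run the start sequence on the control panel with the fingertips: first press the raised end of the rocker switch until it has tipped fully over, then push the square button fully in (it stays in), and last press the low round button fully in, keep it in for about a second and let it come back out. Do not touch the big mushroom-shaped stop head, and do not press a button before its turn. Nothing is to be picked up: leave the tape roll, drilled block, gear and collet round the panel where they are.

Things in the scene. Friction and masses are not known exactly. Their poses are not given: they have to be found in the camera images.
- panel: aluminium plate fixed to the worktop, 184 x 184 x 8 mm; origin at the centre of its underside, axes along its sides, -x toward the robot within 35 degrees. Four fixed grey boxes, 74 x 74 mm, tops 38 mm above the worktop, stand in a 2 x 2 grid (centres 40 mm either way from its centre), each with one white control at its middle: rocker, square button, round button, mushroom. Their places vary
- rocker_press (a point): point on the raised half of the white rocker switch, mid-width, 20 mm from the pivot; turns with it. It is 28 mm wide; its two flat halves, each 31 mm long, meet in a shallow V at its box's centre, 48 mm above the worktop. At the start one half is level, the other (plate -x, the robot's side) rises at 23 degrees to 60 mm. Fully tipped, the pressed half is level at 48 mm. Frame round it: 41 mm
- rocker (a joint): rocker switch angle, rad: 0 with its plate -x half raised (0 to 0.05 at the start), 0.40 fully tipped so that this half lies level. Friction only (0.05 N m, about 2 to 3 N at the raised end), it stays where it is left
- square_top (a point): centre of the top face of the square push button, 36 x 36 mm, white, flat; 51 mm above the worktop when out, 44 mm when fully in; the frame round it is 41 mm above the worktop
- square_button (a joint): travel of the square button, m: 0 out, 0.007 fully in. No spring: it moves against about 3 N of friction and stays where it is left
- round_top (a point): centre of the top face of the low round push button, 34 mm diameter, white, flat, in a steel ring; 51 mm above the worktop when out, 44 mm when fully in; the ring is 41 mm above the worktop
- round_button (a joint): travel of the round button, m: 0 out, 0.007 fully in. Spring: 1.5 N to start, 4.2 N fully in; it comes back out when let go
- mushroom_top (a point): top centre of the mushroom-shaped stop head, white, domed, 44 mm diameter on a 24 mm neck, top 68 mm above the worktop, taller than the other controls; not to be touched
- mushroom (a joint): travel of the mushroom head, m: 0 out, 0.006 fully in; moves down under a light push (1.5 N to start) and springs back
- tape_roll: loose roll of tape lying flat, 81 mm diameter, 24 mm high, beside the plate on its +y side; origin at the centre of its underside; bystander
- gauge_block: loose steel block with a row of drilled holes, 51 x 76 x 25 mm, beyond the plate on its +x side; origin at the centre of its underside; bystander
- gear: loose brass gear wheel lying flat, 64 mm diameter, 10 mm high, beside the plate on its -y side; origin at the centre of its underside; bystander
- collet: loose steel collet standing upright, 26 mm diameter, 38 mm high, in front of the plate on its -x side; origin at the centre of its underside; bystander

How it is judged (in metres and radians):
On the way, in this order (a step that is already met when the one before it is completed fails the run):
1. the rocker is tipped fully over (past 0.34 rad) (value of joint rocker above 0.34 rad), for 0.2 s.
2. the square button is pushed in (past 5.5 mm of 7) (value of joint square_button above 0.0055 m), for 0.2 s.
3. the round button is kept in (past 5 mm of 7) for at least 0.5 s (value of joint round_button above 0.005 m), for 0.5 s.
At the end, for the whole second after the job is handed in: the rocker is tipped over (past 0.34 of 0.40 rad), the square button is in (past 5.5 of 7 mm), the round button is out again (within 1 mm), the mushroom head is out, and the four loose things are at rest within 20 mm of where they stood (value of joint rocker above 0.34 rad and value of joint square_button above 0.0055 m and value of joint each of round_button, mushroom below 0.001 m and distance of each of tape_roll, gauge_block, gear, collet from where it was at the start of the episode below 0.02 m and linear speed of each of tape_roll, gauge_block, gear, collet below 0.02 m/s); the robot touches nothing.
It fails at once if the square button was pressed (past 2.5 mm) before the rocker was tipped over (value of joint square_button above 0.0025 m and value of joint rocker below 0.3 rad).
It fails at once if the round button was pressed (past 2.5 mm) before the rocker was over and the square button in (value of joint round_button above 0.0025 m and (value of joint rocker below 0.3 rad or value of joint square_button below 0.005 m)).
It fails at once if the mushroom head was pressed or touched with more than 1 N (value of joint mushroom above 0.0015 m or contact force between any of the arm, the fingers and mushroom_c0 above 1 N or contact force between any of the arm, the fingers and mushroom_c1 above 1 N).
It fails at once if the tape roll, block, gear or collet was shifted or lifted by more than 20 mm (distance of any of tape_roll, gauge_block, gear, collet from where it was at the start of the episode above 0.02 m).
It also fails if it takes over 38 s, if anything falls off the work surface, if the arm or the gripper's body presses on something with over 40 N, if the wrist force passes 120 N, or if a joint passes its speed limit or range.

## Robot

A 7-joint arm with a two-finger parallel gripper is mounted at the origin on a cart in front of the work surface, level with it; the furniture and walls round the work are solid. World frame = base frame: x ahead of the robot, y to its left, z up, the work surface at z = 0. Lengths are in mm, angles in rad, forces in N, time in s.
With the tool pointing down it reaches from about 400 to 875 mm from the base axis. Payload 4.4 kg.
Tool frame: the origin (TCP) lies midway between the tips of the shut fingers; the grasp point (between the pads) lies 19 mm behind it; z points along the fingers, y is the line along which they close (so a half turn about z gives the same grasp; the last joint's range is limited). The gripper opens to 85 mm and grips with 20 to 120 N. Pads are 22 mm wide; open, the fingers measure 114 mm over their backs; the gripper's body (76 mm by 85 mm) begins 54 mm behind the grasp point. The pads swing forward as they close: fully open they stand 13 mm farther back than shut.
Start: joints at [1.092, 0.628, 0.038, 1.517, -0.027, 0.996, -0.02], TCP at [260.792, -595.403, 231.313] pointing down, gripper open.
Joint ranges: [-3.06, 3.06], [-0.37, 2.12], [-1.25, 1.32], [0.18, 2.47], [-1.1, 4.24], [0.23, 1.98], [-2.94, 2.94]. Speed limits (rad/s): [2.57, 2.57, 3.14, 3.14, 3.14, 3.14, 3.14].

## Interface

Orientations are given as [roll, pitch, yaw] about the fixed x, y, z axes, in that order (R = Rz(yaw) Ry(pitch) Rx(roll)).
In Python, from cell import monitor, cams, ctrl gives the robot as it stands.
- The arm moves only by the tool drive_tool, never from a script. Its argument "motion" is a list of rows, each an object with "fingers": the opening, from 0 (shut) to 1 (fully open); "linear": the shift along the tool's x, y, z in m, a list of three; "twist": the turn about the tool's z in rad. In form: [{"fingers": fingers, "linear": [x, y, z], "twist": twist}, ...]. A call has 1 to 5 rows; each row shifts and turns the commanded pose from where the row before left it, along the tool's axes as they then stand; what a row does not reach is not made up. A row lasts 1/12 s, in which the tool goes at most 41.7 mm and 7.16 degrees, less where a joint would pass 70% of its speed; a pose out of reach is approached as far as the arm can. A call with a gripper value outside its range is refused whole. The fingers move at their own pace and stop on an object; the grip force is fixed at half the most. Time passes only in rows, so rows that do not move let the fingers close. It gives the time, the measured TCP pose, the force, the opening and the grip force at its end, in the units of the state.
- monitor.read_state(): the state, without advancing time (a new reading comes with each control period).
- cams.get_image(name): name is "side" or "top"; returns a dict with "color" (384x512x3 uint8, blue, green, red), "K" (3x3 intrinsics, pixels), "k1" (the pictures are not rectified: a ray, as slopes to the right and down, at radius r is drawn at 1 + k1 r^2 times it, then the intrinsics apply), "R" (3x3) and "t" (3): a world point X has camera coordinates R X + t. Camera axes: x right, y down, z forward; pixel columns grow to the right and rows downward; lengths in mm; the calibration is good to about 2 mm. A picture is of the moment at which its call begins. There is no depth.
- ctrl.finish_job(): hands the job in; it is judged then, once.
The state is a dict: "clock": time; "qpos": joint angles; "qd": joint speeds; "tau": joint torques, N m; "eef_pos": TCP position; "tool_rot": TCP orientation; "force": force on the tool from outside, world axes, zero at the start; "torque": the same for the moment, N m; "width": finger opening in mm; "gripper_force": force on a finger pad.
Only numpy, scipy, OpenCV 4.12 (cv2) and the standard library are available. Lean on these libraries where they do the work, as an engineer would, in place of code of your own. Each camera call takes 0.05 s, during which the arm holds its last target. There are 200 camera calls.

## Working session

There is one attempt and no reset: what is moved stays moved. The work goes in short steps, Python scripts to look and compute and a tool call to move; the robot and the scene stay as the last step left them, time stands still between calls to the robot, and variables do not carry over. Pictures are saved under pics/ and viewed, at most 10 in all, crops included, and the job is handed in when it is done.

Besides the shell and the picture viewer there is one more tool, called by a JSON object that holds its "name" and its "arguments". drive_tool: Moves the arm, as the interface text tells. Its arguments: {"type":"object","properties":{"motion":{"type":"array"}},"required":["motion"]}

```bash
mkdir -p pics
python3 - <<'E'
from cell import monitor,cams
import cv2,pickle
s=monitor.read_state();print(s)
d={}
for n in("top","side"):
    im=cams.get_image(n);d[n]=im;cv2.imwrite(f"pics/{n}0.png",im["color"]);print(n,im["K"],im["k1"],im["R"],im["t"])
pickle.dump(d,open("d0.pkl","wb"))
E
```

```text
{'clock': 0.0, 'qpos': array([ 1.09219305,  0.6293413 ,  0.03845731,  1.51835307, -0.02700715,
        0.99630636, -0.01997617]), 'qd': array([-0.00020967, -0.00085869,  0.00065155,  0.0008591 , -0.00095003,
       -0.00081604,  0.00046436]), 'tau': array([ 9.50051071e-04, -5.63395286e+01,  1.22620057e+00, -1.93439215e+01,
        1.09399142e-02,  1.06452414e-02, -7.36993570e-06]), 'eef_pos': array([ 260.53825146, -594.82371763,  230.39727319]), 'tool_rot': array([-3.13970319e+00,  2.74543617e-05,  4.12811153e-01]), 'force': array([ 0.12263752,  0.11046686, -0.45467808]), 'torque': array([0.01225687, 0.0321402 , 0.01143036]), 'gripper_force': 0.0, 'width': 85.42346802711305}
top [[453.75425638   0.         255.88578871]
 [  0.         453.75425638 194.43131593]
 [  0.           0.           1.        ]] -0.0995749608564292 [[ 0.01049738 -0.99977745  0.01829931]
 [-0.98148796 -0.01380177 -0.19102592]
 [ 0.19123597 -0.01595528 -0.98141441]] [ 211.70557638  541.60159783 1016.97880861]
side [[440.86097733   0.         255.28370829]
 [  0.         440.86097733 193.48886048]
 [  0.           0.           1.        ]] -0.040333683232504254 [[-0.99987719  0.0032401   0.01533339]
 [-0.01311396  0.36273571 -0.93179978]
 [-0.00858109 -0.93188642 -0.36264867]] [ 550.48326905  -12.50267874 1081.89294972]
```

View pics/top0.png

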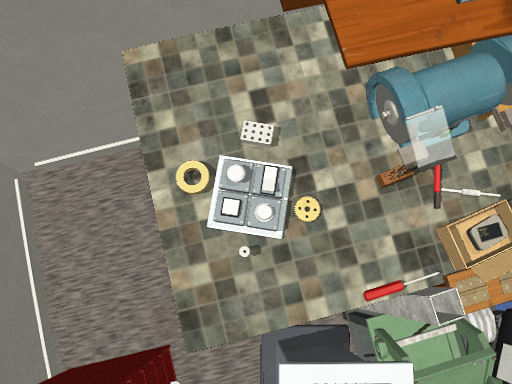

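View pics/side0.png

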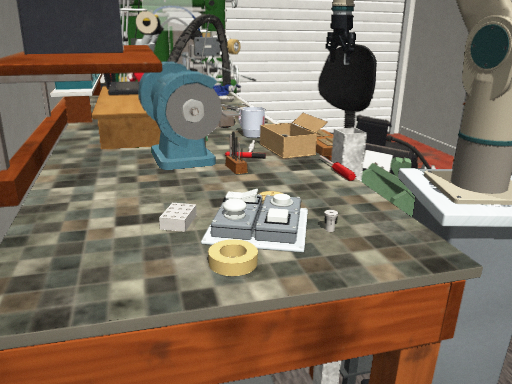

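Top: mushroom at about (237,173), rocker (270,180), square (231,207), round (265,212). The side view agrees: the tall head is at (235,207). Next I'll measure.

```bash
cat > h.py <<'E'
import numpy as np,cv2
def ray(c,p):
    k=c["k1"];K=c["K"]
    u=cv2.undistortPoints(np.array([[p]],float),K,np.array([k,0,0,0.]))[0,0]
    return -c["R"].T@c["t"], c["R"].T@np.array([*u,1])
def onz(c,p,z):
    o,d=ray(c,p);return o+d*(z-o[2])/d[2]
def tri(c1,p1,c2,p2):
    o1,d1=ray(c1,p1);o2,d2=ray(c2,p2)
    s=np.linalg.lstsq(np.c_[d1,-d2],o2-o1,rcond=None)[0]
    a,b=o1+s[0]*d1,o2+s[1]*d2
    return (a+b)/2,np.linalg.norm(a-b)
def proj(c,X):
    return cv2.projectPoints(np.array([X],float),cv2.Rodrigues(c["R"])[0],c["t"],c["K"],np.array([c["k1"],0,0,0.]))[0][0,0]
def whites(im,x0,y0,x1,y1,th=200,amin=20):
    m=(im[y0:y1,x0:x1].min(2)>th).astype(np.uint8)
    n,l,st,ce=cv2.connectedComponentsWithStats(m)
    return [(st[i,4],ce[i]+[x0,y0],st[i,:4]+[x0,y0,0,0],cv2.minAreaRect(np.argwhere(l==i)[:,::-1].astype(np.float32))[1:]) for i in range(1,n) if st[i,4]>=amin]
E
python3 - <<'E'
import pickle,cv2,numpy as np
from h import *
d=pickle.load(open("d0.pkl","rb"));t,s=d["top"],d["side"]
for th in(190,215,235):
  print(th)
  for a,c,b,r in whites(t["color"],205,150,297,240,th):print("top",a,c.round(1),b,np.round(r[0],1),round(r[1]),onz(t,c,51).round(1))
  for a,c,b,r in whites(s["color"],200,180,312,250,th):print("side",a,c.round(1),b)
a=cv2.resize(t["color"][150:245,175:325],None,fx=5,fy=5,interpolation=cv2.INTER_CUBIC)
cv2.imwrite("pics/topc.png",a)
a=cv2.resize(s["color"][180:255,190:345],None,fx=5,fy=5,interpolation=cv2.INTER_CUBIC)
cv2.imwrite("pics/sidec.png",a)
E
```

```text
190
top 1021 [236.4 203.7] [207 155  85  84] [75.4 73.3] 9 [516.  263.8  51. ]
top 235 [235.1 172.6] [227 164  18  18] [16.5 16.5] 63 [591.  268.2  51. ]
top 284 [269.1 178.1] [262 166  15  25] [12. 24.] 8 [578.6 187.4  51. ]
top 224 [230.2 206.3] [222 199  17  16] [15.1 14.8] 9 [509.7 278.   51. ]
top 247 [262.9 212.1] [254 203  19  19] [18.3 17. ] 63 [497.1 201.5  51. ]
side 474 [238.9 199.5] [223 189  35  22]
side 194 [282.  199.6] [271 194  22  12]
side 259 [277.5 214.7] [268 208  21  15]
side 664 [286.6 236.9] [244 208  64  42]
side 61 [234.6 216. ] [224 213  21   6]
side 194 [213. 238.] [201 227  41  17]
215
top 942 [236.7 204.8] [207 155  85  84] [75.  73.1] 9 [513.5 263.   51. ]
top 208 [234.7 172.7] [227 165  16  16] [15. 15.] 90 [590.6 269.1  51. ]
top 265 [269.1 178.2] [262 166  15  25] [11.3 23.4] 9 [578.5 187.5  51. ]
top 218 [230.2 206.2] [222 199  17  16] [14.8 14.5] 9 [509.8 278.2  51. ]
top 187 [263. 211.] [254 204  18  15] [15.8 14.9] 18 [499.7 201.2  51. ]
side 429 [238.7 199.4] [224 189  34  21]
side 133 [281.3 198.7] [271 194  19  12]
side 245 [277.3 214.8] [268 208  20  15]
side 629 [286.9 236.9] [244 208  63  42]
side 22 [231.4 216. ] [225 214  12   5]
side 158 [211.1 237.7] [202 227  26  17]
235
top 804 [237.8 206.3] [208 156  84  83] [74.1 72.8] 9 [509.9 260.4  51. ]
top 174 [234.8 172.6] [228 166  15  15] [14. 14.] 90 [590.7 268.9  51. ]
top 188 [269.4 175.9] [263 166  14  25] [11.2 23.3] 8 [584.  186.7  51. ]
top 203 [230.2 206.3] [222 199  17  16] [14.1 14.3] 9 [509.6 278.   51. ]
top 146 [263.6 211.4] [257 205  14  14] [12.7 12.7] 45 [498.7 199.9  51. ]
side 140 [240.6 193.8] [226 189  31   9]
side 74 [281.6 196.5] [274 194  16   6]
side 180 [234.7 203.9] [225 199  21  11]
side 155 [277.7 212.7] [268 209  20   9]
side 561 [287. 237.] [246 208  61  42]
side 139 [211.5 237.5] [202 227  26  16]
```

View pics/topc.png

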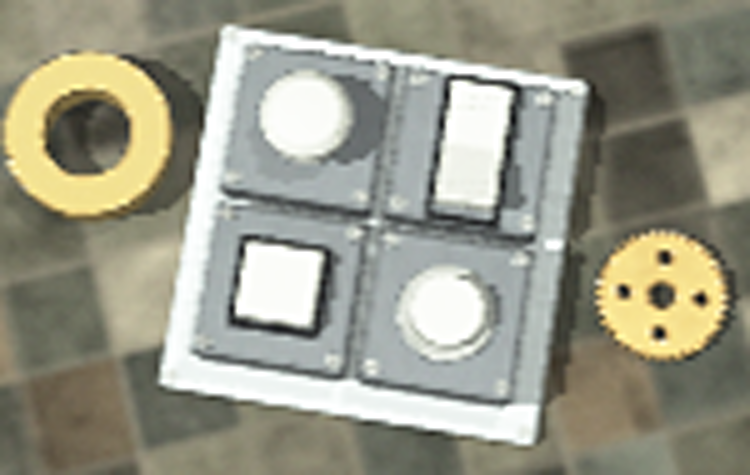

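View pics/sidec.png

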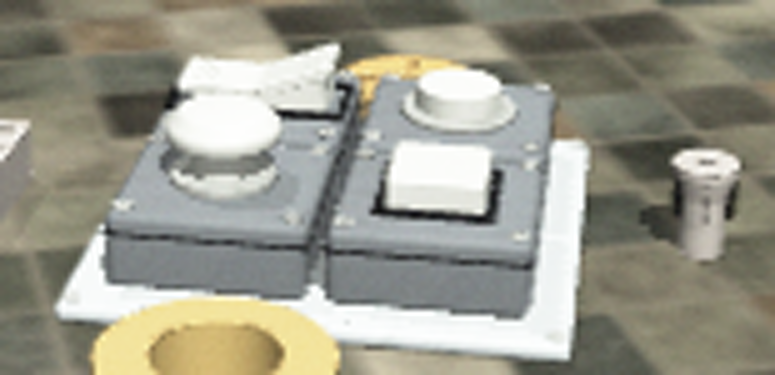

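Both crops match the layout: the rocker's raised half faces −x (the crease in the top crop is at about (474,150)). The square's top-face centre in the side crop is about (441,166), and the round's is about (459,84).

Run:
```python
import pickle
from h import *
d=pickle.load(open("d0.pkl","rb"));t,s=d["top"],d["side"]
T=lambda q:(np.array(q)+.5)/5-.5+[175,150]
S=lambda q:(np.array(q)+.5)/5-.5+[190,180]
for n,a,b,z in(("sq",(282,282),(441,166),51),("round",(445,306),(459,84),51),("mush",(306,114),(222,125),60),("rk raised edge mid",(468,208),(331,73),60),("rk crease",(474,150),(262,77),48),("rk far",(481,84),(188,76),48)):
  X,e=tri(t,T(a),s,S(b));print(n,X.round(1),e.round(1),"topray",onz(t,T(a),z).round(1),"side",onz(s,S(b),z).round(1))
C=[onz(t,T(q),8) for q in((222,28),(588,82),(538,443),(163,385))]
print(np.round(C,1),np.mean(C,0))
for i,j in((3,0),(2,1)):
  v=C[j]-C[i];print("yaw",np.arctan2(v[1],v[0]),np.linalg.norm(v[:2]))
v=C[0]-C[1];print("yaw",np.arctan2(-v[0],v[1]))
v=C[3]-C[2];print("yaw",np.arctan2(-v[0],v[1]))
for q in((437,230),(470,275),(430,290),(370,100),(345,65),(380,190),(352,315)):print(q,onz(t,q,0).round(),onz(t,q,150).round())
```

```text
sq [511.  276.3  49.2] 0.5 topray [510.5 276.2  51. ] side [511.5 280.3  51. ]
round [500.2 199.9  51.2] 0.2 topray [500.1 199.9  51. ] side [500.2 199.5  51. ]
mush [590.3 266.2  59.8] 2.1 topray [589.2 266.3  60. ] side [591.3 266.1  60. ]
rk raised edge mid [549.  189.2  50.5] 3.8 topray [545.2 189.8  60. ] side [551.2 212.3  60. ]
rk crease [577.3 186.5  47.4] 2.7 topray [575.7 186.6  48. ] side [578.6 187.1  48. ]
rk far [608.5 183.3  46.5] 0.0 topray [608.1 183.4  48. ] side [608.3 187.   48. ]
[[645.4 310.5   8. ]
 [620.4 128.2   8. ]
 [440.8 153.2   8. ]
 [466.5 334.3   8. ]] [543.24767131 231.53770965   8.        ]
yaw -0.13229511425113327 180.46105906886186
yaw -0.1380405888427699 181.3709527695062
yaw -0.13611932428188858
yaw -0.14109833020522008
(437, 230) [ 465. -234.    0.] [ 447. -170.  150.]
(470, 275) [ 354. -313.    0.] [ 351. -238.  150.]
(430, 290) [ 318. -208.    0.] [ 320. -148.  150.]
(370, 100) [804. -78.   0.] [740. -35. 150.]
(345, 65) [902. -15.   0.] [825.  19. 150.]
(380, 190) [564. -93.   0.] [533. -48. 150.]
(352, 315) [260. -14.   0.] [270.  20. 150.]
```

{"name": "drive_tool", "arguments": {"motion": [{"fingers":0,"linear":[0,0,-0.014],"twist":0.11},{"fingers":0,"linear":[0,0,-0.014],"twist":0.11},{"fingers":0,"linear":[0,0,-0.014],"twist":0.11},{"fingers":0,"linear":[0,0,-0.014],"twist":0.11},{"fingers":0,"linear":[0,0,-0.014],"twist":0.11}]}}

```text
clock: 0.52
eef_pos: [260.7, -595.0, 301.4]
tool_rot: [-3.141, 0.001, -0.143]
force: [0.3, -0.5, 0.1]
width: 25.7
gripper_force: 0.0
```

{"name": "drive_tool", "arguments": {"motion": [{"fingers":0,"linear":[0.008,-0.034,0],"twist":0},{"fingers":0,"linear":[0.008,-0.034,0],"twist":0},{"fingers":0,"linear":[0.008,-0.034,0],"twist":0},{"fingers":0,"linear":[0.008,-0.034,0],"twist":0},{"fingers":0,"linear":[0.008,-0.034,0],"twist":0}]}}

```text
clock: 0.93
eef_pos: [323.9, -430.6, 300.9]
tool_rot: [-3.141, 0.0, -0.137]
force: [1.2, -0.0, -0.2]
width: -0.3
gripper_force: 0.0
```

{"name": "drive_tool", "arguments": {"motion": [{"fingers":0,"linear":[0.008,-0.034,0],"twist":0},{"fingers":0,"linear":[0.008,-0.034,0],"twist":0},{"fingers":0,"linear":[0.008,-0.034,0],"twist":0},{"fingers":0,"linear":[0.008,-0.034,0],"twist":0},{"fingers":0,"linear":[0.008,-0.034,0],"twist":0}]}}

```text
clock: 1.35
eef_pos: [386.7, -267.7, 301.2]
tool_rot: [-3.141, 0.0, -0.137]
force: [1.5, -0.6, 0.0]
width: -0.2
gripper_force: 0.0
```

{"name": "drive_tool", "arguments": {"motion": [{"fingers":0,"linear":[0.008,-0.034,0],"twist":0},{"fingers":0,"linear":[0.008,-0.034,0],"twist":0},{"fingers":0,"linear":[0.008,-0.034,0],"twist":0},{"fingers":0,"linear":[0.008,-0.034,0],"twist":0},{"fingers":0,"linear":[0.008,-0.034,0],"twist":0}]}}

```text
clock: 1.77
eef_pos: [449.5, -104.9, 301.2]
tool_rot: [3.142, 0.0, -0.137]
force: [0.5, 0.5, -0.7]
width: 0.2
gripper_force: 0.0
```

{"name": "drive_tool", "arguments": {"motion": [{"fingers":0,"linear":[0.008,-0.034,0.02],"twist":0},{"fingers":0,"linear":[0.008,-0.034,0.02],"twist":0},{"fingers":0,"linear":[0.008,-0.034,0.02],"twist":0},{"fingers":0,"linear":[0.008,-0.034,0.02],"twist":0},{"fingers":0,"linear":[0,0,0],"twist":0}]}}

```text
clock: 2.18
eef_pos: [499.5, 31.9, 217.8]
tool_rot: [-3.138, 0.005, -0.127]
force: [0.5, -0.2, -0.5]
width: -0.2
gripper_force: 0.0
```

{"name": "drive_tool", "arguments": {"motion": [{"fingers":0,"linear":[0.007,-0.033,0.018],"twist":0},{"fingers":0,"linear":[0.007,-0.033,0.018],"twist":0},{"fingers":0,"linear":[0.007,-0.033,0.018],"twist":0},{"fingers":0,"linear":[0.007,-0.033,0.018],"twist":0},{"fingers":0,"linear":[0.007,-0.033,0.018],"twist":0}]}}

```text
clock: 2.6
eef_pos: [557.1, 183.6, 130.2]
tool_rot: [3.141, 0.001, -0.137]
force: [1.0, 0.2, -0.7]
width: -0.4
gripper_force: 0.0
```

{"name": "drive_tool", "arguments": {"motion": [{"fingers":0,"linear":[0,0,0],"twist":0},{"fingers":0,"linear":[0,0,0],"twist":0},{"fingers":0,"linear":[0,0,0],"twist":0}]}}

```text
clock: 2.85
eef_pos: [556.6, 181.3, 131.0]
tool_rot: [3.14, 0.001, -0.137]
force: [1.4, 0.0, 0.6]
width: 0.1
gripper_force: 0.0
```

Run:
```python
from cell import monitor,cams
from h import *
s=monitor.read_state();print(s["clock"],s["eef_pos"],s["tool_rot"],s["force"])
out=[]
for n,(x,y,x1,y1) in(("top",(185,130,325,250)),("side",(190,100,345,255))):
    c=cams.get_image(n);im=c["color"]
    f=cv2.resize(im[y:y1,x:x1],None,fx=3.8,fy=3.8,interpolation=cv2.INTER_CUBIC)
    p=(proj(c,s["eef_pos"])-[x,y]+.5)*3.8-.5;print(n,p)
    cv2.circle(f,tuple(int(v) for v in p),3,(0,0,255),1)
    out.append(cv2.copyMakeBorder(f,0,590-f.shape[0],0,0,cv2.BORDER_CONSTANT))
o=np.hstack(out);cv2.imwrite("pics/a1.png",cv2.resize(o,None,fx=.7,fy=.7))
```

```text
2.85 [556.55981912 181.3337229  130.99966068] [ 3.14006579e+00  9.50141576e-04 -1.37431415e-01] [1.40615007 0.01984186 0.57245651]
top [337.93537168 190.31256047]
side [242.83851573 208.58878922]
```

View pics/a1.png

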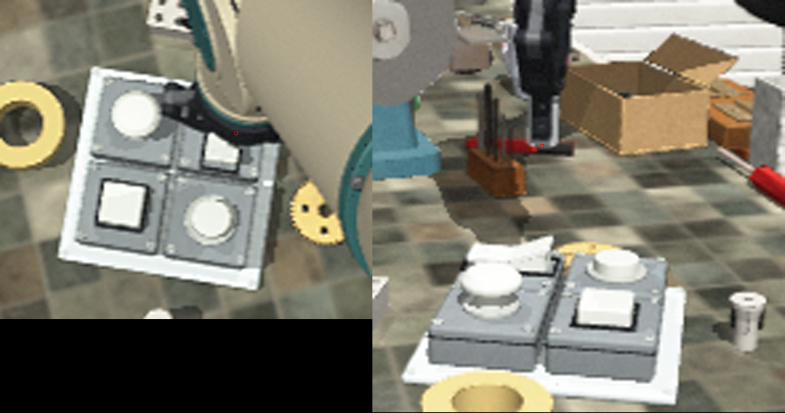

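The red dot sits on the fingertips in the side view at about (542,146). The fingers are over the raised half and need 8 mm more towards +y.

{"name": "drive_tool", "arguments": {"motion": [{"fingers":0,"linear":[0,-0.004,0.01],"twist":0},{"fingers":0,"linear":[0,-0.004,0.02],"twist":0},{"fingers":0,"linear":[0,0,0.02],"twist":0},{"fingers":0,"linear":[0,0,0.01],"twist":0},{"fingers":0,"linear":[0,0,0],"twist":0}]}}

```text
clock: 3.37
eef_pos: [556.4, 189.0, 69.2]
tool_rot: [3.139, 0.004, -0.138]
force: [0.3, -0.7, 0.1]
width: 0.2
gripper_force: 0.0
```

{"name": "drive_tool", "arguments": {"motion": [{"fingers":0,"linear":[0,0,0.004],"twist":0},{"fingers":0,"linear":[0,0,0.004],"twist":0},{"fingers":0,"linear":[0,0,0.004],"twist":0},{"fingers":0,"linear":[0,0,0.004],"twist":0},{"fingers":0,"linear":[0,0,0.002],"twist":0}]}}

```text
clock: 3.78
eef_pos: [557.4, 190.6, 53.3]
tool_rot: [-3.142, 0.001, -0.137]
force: [-2.9, 0.8, 1.5]
width: 0.1
gripper_force: 1.3
```

{"name": "drive_tool", "arguments": {"motion": [{"fingers":0,"linear":[0,0,0.002],"twist":0},{"fingers":0,"linear":[0,0,0.002],"twist":0},{"fingers":0,"linear":[0,0,0],"twist":0},{"fingers":0,"linear":[0,0,0],"twist":0}]}}

```text
clock: 4.12
eef_pos: [558.6, 190.2, 49.3]
tool_rot: [-3.141, -0.001, -0.137]
force: [0.1, 0.2, 0.2]
width: 0.1
gripper_force: 0.0
```

{"name": "drive_tool", "arguments": {"motion": [{"fingers":0,"linear":[0,0,0.001],"twist":0},{"fingers":0,"linear":[0,0,0.001],"twist":0},{"fingers":0,"linear":[0,0,0],"twist":0}]}}

```text
clock: 4.37
eef_pos: [558.8, 190.2, 48.1]
tool_rot: [-3.141, -0.001, -0.138]
force: [-0.8, -0.2, 5.8]
width: 0.1
gripper_force: 3.0
```

{"name": "drive_tool", "arguments": {"motion": [{"fingers":0,"linear":[0,0,0.001],"twist":0},{"fingers":0,"linear":[0,0,0.001],"twist":0},{"fingers":0,"linear":[0,0,0],"twist":0}]}}

```text
clock: 4.62
eef_pos: [558.8, 190.3, 47.9]
tool_rot: [-3.141, -0.002, -0.138]
force: [-4.1, -1.3, 21.1]
width: 0.3
gripper_force: 10.3
```

Hard stop reached: 21 N at z = 48. I'll lift and move over to the square at (510,276.5).

{"name": "drive_tool", "arguments": {"motion": [{"fingers":0,"linear":[0,0,0],"twist":0},{"fingers":0,"linear":[0,0,-0.02],"twist":0},{"fingers":0,"linear":[0,0,-0.04],"twist":0},{"fingers":0,"linear":[0,0,-0.03],"twist":0},{"fingers":0,"linear":[0,0,0],"twist":0}]}}

```text
clock: 5.03
eef_pos: [562.4, 191.5, 141.3]
tool_rot: [-3.136, -0.01, -0.138]
force: [0.4, 1.0, -0.0]
width: -0.2
gripper_force: 0.0
```

{"name": "drive_tool", "arguments": {"motion": [{"fingers":0,"linear":[-0.015,-0.02,0],"twist":0},{"fingers":0,"linear":[-0.015,-0.02,0],"twist":0},{"fingers":0,"linear":[-0.015,-0.02,0],"twist":0},{"fingers":0,"linear":[-0.014,-0.019,0],"twist":0},{"fingers":0,"linear":[0,0,0],"twist":0}]}}

```text
clock: 5.45
eef_pos: [507.1, 282.8, 134.9]
tool_rot: [-3.138, 0.002, -0.13]
force: [-0.5, 0.7, -0.3]
width: 0.0
gripper_force: 0.0
```

{"name": "drive_tool", "arguments": {"motion": [{"fingers":0,"linear":[0,0,0],"twist":0},{"fingers":0,"linear":[0,0,0],"twist":0},{"fingers":0,"linear":[0,0,0],"twist":0}]}}

```text
clock: 5.7
eef_pos: [511.2, 275.1, 135.1]
tool_rot: [3.141, -0.001, -0.139]
force: [0.3, -0.6, 0.4]
width: 0.1
gripper_force: 0.0
```

Run:
```python
from cell import monitor,cams
from h import *
s=monitor.read_state();print(s["clock"],s["eef_pos"],s["tool_rot"],s["force"])
c=cams.get_image("side");im=c["color"];x,y,x1,y1=190,130,345,250
f=cv2.resize(im[y:y1,x:x1],None,fx=5,fy=5,interpolation=cv2.INTER_CUBIC)
p=(proj(c,s["eef_pos"])-[x,y]+.5)*5-.5;print(p)
cv2.circle(f,tuple(int(v) for v in p),3,(0,0,255),1)
cv2.imwrite("pics/a2.png",f)
```

```text
5.7 [511.22488883 275.10723976 135.13304157] [ 3.14059987e+00 -6.07423828e-04 -1.39206985e-01] [ 0.26485162 -0.64374819  0.42511478]
[449.10249556 190.06111185]
```

View pics/a2.png

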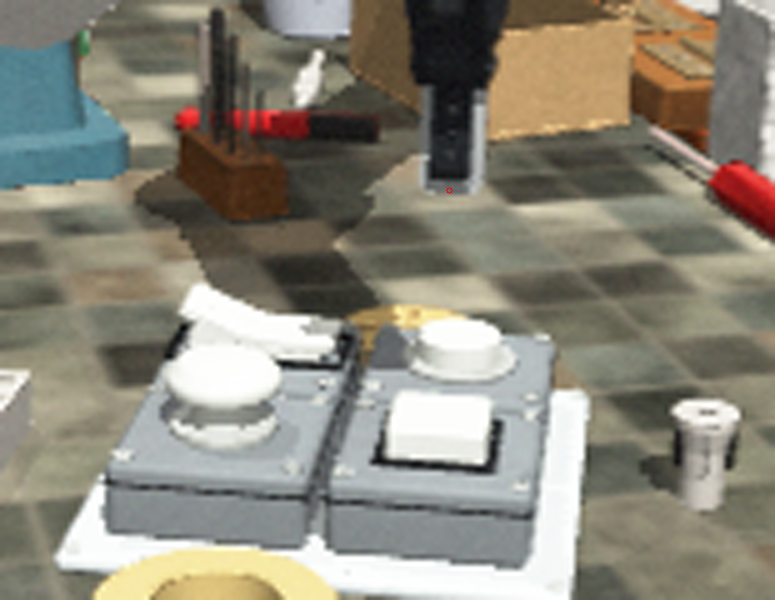

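The rocker is tipped over: its far end is now up at (200,295) and its near half is level. The tool at (449,190) is over the square, so I'll press down.

{"name": "drive_tool", "arguments": {"motion": [{"fingers":0,"linear":[0,0,0.015],"twist":0},{"fingers":0,"linear":[0,0,0.025],"twist":0},{"fingers":0,"linear":[0,0,0.025],"twist":0},{"fingers":0,"linear":[0,0,0.01],"twist":0},{"fingers":0,"linear":[0,0,0],"twist":0}]}}

```text
clock: 6.17
eef_pos: [509.2, 274.7, 58.0]
tool_rot: [3.138, 0.004, -0.139]
force: [-1.2, -0.5, 0.1]
width: -0.1
gripper_force: 0.0
```

{"name": "drive_tool", "arguments": {"motion": [{"fingers":0,"linear":[0,0,0.003],"twist":0},{"fingers":0,"linear":[0,0,0.003],"twist":0},{"fingers":0,"linear":[0,0,0.003],"twist":0},{"fingers":0,"linear":[0,0,0.003],"twist":0},{"fingers":0,"linear":[0,0,0.002],"twist":0}]}}

```text
clock: 6.58
eef_pos: [511.4, 277.0, 47.0]
tool_rot: [-3.14, -0.002, -0.137]
force: [1.0, -0.4, 2.1]
width: 0.1
gripper_force: 1.4
```

{"name": "drive_tool", "arguments": {"motion": [{"fingers":0,"linear":[0,0,0.001],"twist":0},{"fingers":0,"linear":[0,0,0.001],"twist":0},{"fingers":0,"linear":[0,0,0.001],"twist":0},{"fingers":0,"linear":[0,0,0],"twist":0}]}}

```text
clock: 6.92
eef_pos: [511.3, 277.0, 44.0]
tool_rot: [-3.14, -0.002, -0.137]
force: [0.3, 0.1, 5.7]
width: -0.2
gripper_force: 2.8
```

{"name": "drive_tool", "arguments": {"motion": [{"fingers":0,"linear":[0,0,0.001],"twist":0},{"fingers":0,"linear":[0,0,0.001],"twist":0},{"fingers":0,"linear":[0,0,0],"twist":0},{"fingers":0,"linear":[0,0,0],"twist":0}]}}

```text
clock: 7.25
eef_pos: [511.4, 277.0, 43.7]
tool_rot: [-3.14, -0.002, -0.137]
force: [-1.9, -1.5, 20.0]
width: -0.3
gripper_force: 9.9
```

{"name": "drive_tool", "arguments": {"motion": [{"fingers":0,"linear":[0,0,-0.01],"twist":0},{"fingers":0,"linear":[0,0,-0.02],"twist":0},{"fingers":0,"linear":[0,0,-0.02],"twist":0},{"fingers":0,"linear":[0,0,-0.01],"twist":0},{"fingers":0,"linear":[0,0,0],"twist":0}]}}

```text
clock: 7.67
eef_pos: [511.4, 277.4, 103.3]
tool_rot: [-3.139, -0.003, -0.137]
force: [-0.0, 1.1, -0.4]
width: -0.1
gripper_force: 0.0
```

The square hit its stop (20 N at 43.7). Next is the round button.

{"name": "drive_tool", "arguments": {"motion": [{"fingers":0,"linear":[0,0.015,0],"twist":0},{"fingers":0,"linear":[0,0.025,0],"twist":0},{"fingers":0,"linear":[-0.001,0.024,0],"twist":0},{"fingers":0,"linear":[0,0.015,0],"twist":0},{"fingers":0,"linear":[0,0,0],"twist":0}]}}

```text
clock: 8.08
eef_pos: [496.6, 192.3, 99.8]
tool_rot: [3.136, 0.004, -0.143]
force: [-0.2, -0.1, -0.5]
width: -0.3
gripper_force: 0.0
```

{"name": "drive_tool", "arguments": {"motion": [{"fingers":0,"linear":[0,0,0],"twist":0},{"fingers":0,"linear":[0,0,0],"twist":0},{"fingers":0,"linear":[0,0,0],"twist":0}]}}

```text
clock: 8.33
eef_pos: [498.4, 199.7, 100.9]
tool_rot: [-3.141, 0.0, -0.136]
force: [-0.0, 0.8, 0.4]
width: -0.2
gripper_force: 0.0
```

Run:
```python
from cell import monitor,cams
from h import *
s=monitor.read_state();print(s["clock"],s["eef_pos"],s["tool_rot"],s["force"])
c=cams.get_image("side");im=c["color"];x,y,x1,y1=190,130,345,250
f=cv2.resize(im[y:y1,x:x1],None,fx=5,fy=5,interpolation=cv2.INTER_CUBIC)
cv2.imwrite("pics/a3.png",f)
```

```text
8.3333 [498.44920002 199.7007476  100.8788098 ] [-3.14100624e+00  4.64134032e-04 -1.35688560e-01] [-0.03481521  0.83771568  0.39522789]
```

View pics/a3.png

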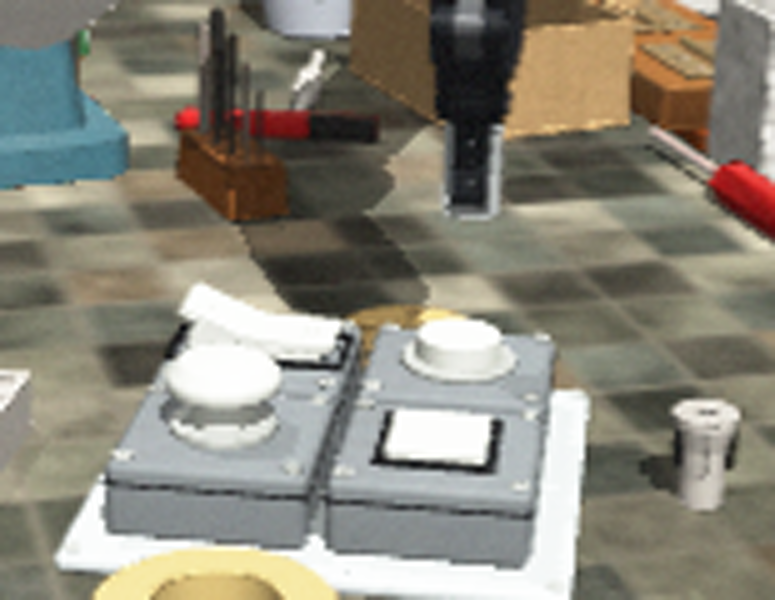

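The square is in (low at (440,435)), and the round is still out at (459,340) with the tool above it. I'll press it, hold about 1 s, then release.

{"name": "drive_tool", "arguments": {"motion": [{"fingers":0,"linear":[0,0,0.012],"twist":0},{"fingers":0,"linear":[0,0,0.018],"twist":0},{"fingers":0,"linear":[0,0,0.01],"twist":0},{"fingers":0,"linear":[0,0,0.004],"twist":0},{"fingers":0,"linear":[0,0,0],"twist":0}]}}

```text
clock: 8.8
eef_pos: [497.8, 198.7, 56.3]
tool_rot: [3.141, 0.002, -0.136]
force: [0.6, -0.2, 0.7]
width: -0.0
gripper_force: 0.0
```

{"name": "drive_tool", "arguments": {"motion": [{"fingers":0,"linear":[0,0,0.004],"twist":0},{"fingers":0,"linear":[0,0,0.004],"twist":0},{"fingers":0,"linear":[0,0,0.003],"twist":0},{"fingers":0,"linear":[0,0,0.002],"twist":0},{"fingers":0,"linear":[0,0,0],"twist":0}]}}

```text
clock: 9.22
eef_pos: [499.3, 198.9, 44.6]
tool_rot: [-3.141, -0.001, -0.137]
force: [0.6, 0.6, 4.3]
width: 0.3
gripper_force: 1.9
```

{"name": "drive_tool", "arguments": {"motion": [{"fingers":0,"linear":[0,0,0.001],"twist":0},{"fingers":0,"linear":[0,0,0],"twist":0},{"fingers":0,"linear":[0,0,0],"twist":0}]}}

```text
clock: 9.47
eef_pos: [499.3, 199.0, 44.1]
tool_rot: [-3.141, -0.001, -0.137]
force: [-0.2, 0.4, 6.8]
width: -0.2
gripper_force: 3.1
```

{"name": "drive_tool", "arguments": {"motion": [{"fingers":0,"linear":[0,0,0.001],"twist":0},{"fingers":0,"linear":[0,0,0],"twist":0},{"fingers":0,"linear":[0,0,0],"twist":0},{"fingers":0,"linear":[0,0,0],"twist":0},{"fingers":0,"linear":[0,0,0],"twist":0}]}}

```text
clock: 9.88
eef_pos: [499.3, 199.0, 43.9]
tool_rot: [-3.14, -0.002, -0.137]
force: [-2.4, 0.2, 15.0]
width: -0.1
gripper_force: 7.2
```

{"name": "drive_tool", "arguments": {"motion": [{"fingers":0,"linear":[0,0,0],"twist":0},{"fingers":0,"linear":[0,0,0],"twist":0},{"fingers":0,"linear":[0,0,0],"twist":0},{"fingers":0,"linear":[0,0,0],"twist":0},{"fingers":0,"linear":[0,0,0],"twist":0}]}}

```text
clock: 10.3
eef_pos: [499.3, 199.0, 43.9]
tool_rot: [-3.14, -0.002, -0.137]
force: [-1.6, -0.4, 14.4]
width: -0.1
gripper_force: 7.2
```

{"name": "drive_tool", "arguments": {"motion": [{"fingers":0,"linear":[0,0,-0.01],"twist":0},{"fingers":0,"linear":[0,0,-0.02],"twist":0},{"fingers":0,"linear":[0,0,-0.03],"twist":0},{"fingers":0,"linear":[0,0,-0.03],"twist":0},{"fingers":0,"linear":[0,0,0],"twist":0}]}}

```text
clock: 10.72
eef_pos: [501.4, 199.4, 137.2]
tool_rot: [-3.137, -0.007, -0.138]
force: [1.0, -0.0, 0.6]
width: -0.4
gripper_force: 0.0
```

{"name": "drive_tool", "arguments": {"motion": [{"fingers":0,"linear":[0,0,0],"twist":0},{"fingers":0,"linear":[0,0,0],"twist":0},{"fingers":0,"linear":[0,0,0],"twist":0},{"fingers":0,"linear":[0,0,0],"twist":0},{"fingers":0,"linear":[0,0,0],"twist":0}]}}

```text
clock: 11.13
eef_pos: [497.9, 198.2, 131.3]
tool_rot: [3.14, 0.002, -0.137]
force: [0.1, -0.2, -0.8]
width: -0.4
gripper_force: 0.0
```

Run:
```python
from cell import monitor,cams
from h import *
s=monitor.read_state();print(s["clock"],s["eef_pos"],s["force"])
c=cams.get_image("side");im=c["color"];x,y,x1,y1=190,130,345,250
cv2.imwrite("pics/a4.png",cv2.resize(im[y:y1,x:x1],None,fx=5,fy=5,interpolation=cv2.INTER_CUBIC))
```

```text
11.1333 [497.91931929 198.20372961 131.29353069] [ 0.05858909 -0.2144997  -0.82885159]
```

View pics/a4.png

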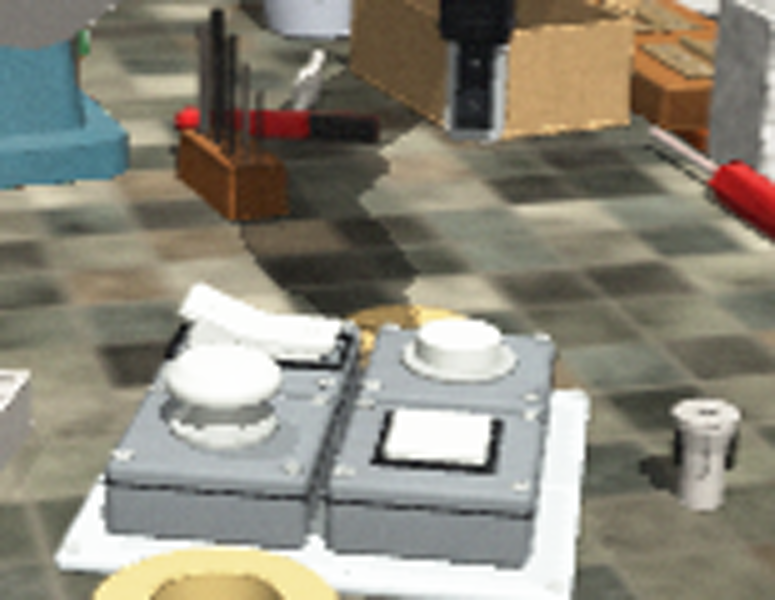

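The rocker is over (its far end is up at (200,295)), the square is in at (440,435), the round is back out at (459,340) and the mushroom is untouched. Handing in.

```bash
python3 -c "
from cell import ctrl
print(ctrl.finish_job())"
```

```text
the job is handed in; nothing more can be done
None
```

I ran the start sequence and handed the job in at about 11 s: rocker tipped to its stop, square button in, round button held in for about 1 s and back out, mushroom head not touched; the hand-in returned no verdict.

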